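Push the filter cartridge home past its spring catch

ROBOT

A 6-joint arm with a two-finger parallel gripper is mounted at the origin on a cart in front of the work surface, level with it; the furniture and walls round the work are solid. World frame = base frame: x ahead of the robot, y to its left, z up, the work surface at z = 0. Lengths are in m, angles in rad, forces in N, time in s.
With the tool pointing down it reaches from about 0.4 to 0.825 m from the base axis. Payload 7 kg.
Tool frame: the origin (TCP) lies at the very end of the fingers, on their centre line; the grasp point (between the pads) lies 19 mm behind it (tcp_to_grasp is the distance from the TCP to the grasp point, in m); x points along the fingers, z is the direction in which the jaws open and shut, and the axes are right-handed (so a half turn about x gives the same grasp; the last joint's range is limited). The gripper opens to 88 mm and grips with 3 to 60 N. Pads are 19 mm wide; open, the fingers measure 130 mm over their backs; the gripper's body (78 mm by 193 mm) begins 47 mm behind the grasp point.
Start: joints at [-0.965, 0.359, 0.012, 0, -1.224, -0.288], TCP at [0.211, -0.641, 0.227] pointing down, gripper open.
Joint ranges: [-3.07, 3.07], [-1.43, 2.12], [-1.02, 1.25], [-3.03, 1.67], [-3.05, -0], [-3.03, 3.03]. Speed limits (rad/s): [2.39, 2.39, 3.01, 3.14, 3.14, 3.14].

INTERFACE

Orientations are given as [roll, pitch, yaw] about the fixed x, y, z axes, in that order (R = Rz(yaw) Ry(pitch) Rx(roll)).
In Python, from station import get_state, grab_frame, job_done, tcp_to_grasp gives the robot as it stands. The module is installed in compiled form; this text tells all that it offers.
- The arm moves only by the shell command python3 -m crank 'ROWS' [FORCE]. ROWS is JSON, a list of rows, each a list of 7 numbers: the shift along the tool's x, y, z in m, then the turn, a rotation vector about the tool's x, y, z in rad, then the opening, from 0 (shut) to 1 (fully open). In form: [[x, y, z, wx, wy, wz, fingers], ...]. A call has 1 to 10 rows; each row is the pose to reach, as a shift and turn from the pose commanded when the call began, along the tool's axes at that moment; what a row does not reach only later rows make up. A row lasts 1/8 s, in which the tool goes at most 62.5 mm and 10.7 degrees, less where a joint would pass 70% of its speed; a pose out of reach is approached as far as the arm can. A call with a gripper value outside its range is refused whole. The fingers move at their own pace and stop on an object; FORCE is the grip in N (left out, the last holds). Time passes only in rows, so rows that repeat a pose let the fingers close. It gives the time, the measured TCP pose, the force and the opening at its end, in the units of the state.
- get_state(): the state, without advancing time (a new reading comes with each control period).
- grab_frame(name): name is "scene" or "side" or "wrist"; returns a dict with "pixels" (400x640x3 uint8, red, green, blue), "vfov" (degrees; the focal length in pixels is half the picture's height over the tangent of half this angle, whatever the lens; pixels are square), "cx", "cy" (the principal point, pixels), "extrinsics" (4x4, takes a point from world to camera coordinates). Camera axes: x right, y up, looking along -z (the intrinsics and any distortion apply to the point x, -y, -z); pixel columns grow to the right and rows downward; lengths in m; the calibration is good to about 2 mm. A picture is of the moment at which its call begins. There is no depth.
- job_done(): hands the job in, once; it reports no verdict.
The state is a dict: "t": time; "q": joint angles; "qd": joint speeds; "joint_efforts": joint torques, N m; "eef_pos": TCP position; "ee_rot": TCP orientation; "force": force on the tool from outside, world axes, zero at the start; "moment": the same for the moment, N m; "width": finger opening in m.
Only numpy, scipy, OpenCV 4.12 (cv2) and the standard library are available. Lean on these libraries where they do the work, as an engineer would, in place of code of your own. Each camera call takes 0.05 s, during which the arm holds its last target.

TASK

Fit the water filter: press the dock's yellow bar down with your fingertips and keep it down while you push the filter cartridge along the channel, past the catch teeth, until it is fully home against the stops. Then let the bar go, so that it springs up and the teeth stand behind the cartridge's foot plate. Do not lift the cartridge, and leave the other things on the worktop where they are.

Things in the scene. Friction and masses are not known exactly. Their poses are not given: they have to be found in the camera images.
- dock: Filter dock fixed on the worktop, grey base 120 mm wide. Two aluminium side walls (tops 50 mm above the worktop, lips 76 mm apart, y = -115 to 90 mm) guide the cartridge's foot plate to two dark end stops (y = 87 mm), a white connector head behind them (82 mm high). Origin on the worktop, centre line, below the near faces of the catch teeth. +y: the way the cartridge slides home; z up.
- catch_bar (a joint): How far the spring catch (yellow bar and two steel teeth, one piece, moves straight up and down) is pressed, m: 0 up, 0.012 bottom stop. Bar top face 34 mm above the worktop when up, 22 mm right down. Up, the teeth block the foot plate; pressed 7 mm or more, the plate passes over them. About 2 N to start, 6 N right down; let go, it rises by itself unless the plate is over the teeth.
- bar_pad (a point): Point on the top face of the yellow bar, on its centre line, at dock y = -150 mm; goes down with the bar. The bar is 36 mm wide and runs along the dock's centre line from y = -185 to 0 mm, black grip lines at its rear end.
- teeth (a point): Midway between the two steel teeth, at their top, at dock y = 6 mm. Each tooth is 12 mm long along y and stands 22 to 33 mm to a side of the centre line; tops 43 mm above the worktop when up, 31 mm right down.
- cartridge: Loose filter cartridge, about 0.4 kg: black foot plate 88 wide, 70 long, 6 mm thick under a white tube 25 across, 120 mm long, blue ends. Origin: centre of the plate's underside (36 mm above the worktop; tube top at 67 mm), axes as the dock's. Starts with the plate 4 to 30 mm before the teeth. Fully home, plate against the end stops: dock y = 52 mm; the teeth can rise behind it from 47 mm on.
- push_face (a point): Centre of the tube's flat blue rear end, 60 mm behind the cartridge's origin, 54.5 mm above the worktop; the disc is 25 mm across, faces -y of the dock and overhangs the yellow bar. Fully home it is at dock y = -8 mm.
- tea_tin: Bystander, loose: dark green and grey tea tin, 74 mm across, 92 mm high. Origin at its underside.
- tea_strainer: Bystander, loose: steel mesh tea strainer cup, 82 mm across, 61 mm high. Origin at its underside.
- cap_black: Bystander, loose: black bottle cap, 57 mm across, 24 mm high. Origin at its underside.
- cap_grey: Bystander, loose: grey bottle cap, 69 mm across, 24 mm high. Origin at its underside.
- ball_valve: Bystander, loose: brass ball valve with red lever, 32 x 115 x 49 mm. Origin at its underside.
- ptfe_tape: Bystander, loose: small white roll of tape lying flat, 52 mm across, 15 mm high. Origin at its underside.
- teaspoon: Bystander, loose: teaspoon, 132 x 26 x 9 mm. Origin at its underside.
- pet_bottle: Bystander, loose: clear plastic bottle with a label, 65 mm across, 216 mm high. Origin at its underside.
Not all that is in view belongs to the job. What is shaped like the cartridge but pink is not meant.

How it is judged:
On the way:
1. the bar is held down while the cartridge still stands before the teeth (value of joint catch_bar above 0.007 m and y of cartridge in the frame of dock below -0.03 m), for 0.1 s.
At the end, for the whole second after the job is handed in: The cartridge rests flat in the dock with its origin at dock y above 46.5 mm (home is 52 mm), and the catch has sprung up behind its plate (pressed less than 3 mm) (y of cartridge in the frame of dock above 0.0465 m and value of joint catch_bar below 0.003 m and linear speed of cartridge below 0.02 m/s and z of cartridge in the frame of dock below 0.039 m and angle between cartridge's own z axis and vertical below 0.05 rad); the robot touches nothing.
It fails at once if the bar comes up under the foot plate while the plate is over the teeth (y of cartridge in the frame of dock between -0.03 and 0.038 m and value of joint catch_bar below 0.0068 m).
It fails at once if the cartridge is lifted or tipped out of its channel (z of cartridge in the frame of dock above 0.044 m or angle between cartridge's own z axis and vertical above 0.2 rad).
It fails at once if a bystander is pushed, lifted or knocked over (distance of any of tea_tin, tea_strainer, cap_black, cap_grey, ball_valve, ptfe_tape, teaspoon, pet_bottle from where it was at the start of the episode above 0.025 m or angle between any of tea_tin, tea_strainer, cap_black, cap_grey, ball_valve, ptfe_tape, teaspoon, pet_bottle's own z axis and vertical above 0.5 rad).
It also fails if it takes over 35 s, if anything falls off the work surface, if the arm or the gripper's body presses on something with over 40 N, if the wrist force passes 120 N, or if a joint passes its speed limit or range.

## Working session

There is one attempt and no reset: what is moved stays moved. The work goes in short steps, Python scripts to look and compute and a shell command to move; the robot and the scene stay as the last step left them, time stands still between calls to the robot, and variables do not carry over. Pictures are saved under pics/ and viewed, and the job is handed in when it is done.

```bash
mkdir -p pics; cat > h.py <<'E'
import numpy as np, cv2
from station import get_state, grab_frame, tcp_to_grasp
def save(n,fn):
    f=grab_frame(n); cv2.imwrite('pics/'+fn,f['pixels'][:,:,::-1]); 
    np.savez('pics/'+fn+'.npz',**{k:np.array(v) for k,v in f.items()}); return f
def ray(f,u,v):
    F=200/np.tan(np.radians(float(f['vfov']))/2)
    d=np.array([(u-f['cx'])/F,-(v-f['cy'])/F,-1.])
    E=np.array(f['extrinsics']); R=E[:3,:3]; o=-R.T@E[:3,3]
    return o,R.T@d
def onz(f,u,v,z):
    o,d=ray(f,u,v); return o+d*(z-o[2])/d[2]
def proj(f,p):
    F=200/np.tan(np.radians(float(f['vfov']))/2)
    E=np.array(f['extrinsics']); c=E[:3,:3]@np.array(p)+E[:3,3]
    return f['cx']+F*c[0]/-c[2], f['cy']-F*c[1]/-c[2]
E
python3 - <<'E'
from h import *
for n in ['scene','side','wrist']:
    f=save(n,n+'0.png'); print(n,f['vfov'],f['cx'],f['cy'],f.keys()); print(np.round(f['extrinsics'],3))
print(get_state(),tcp_to_grasp)
E
```

```text
scene 47.378853731144595 315.1695133823845 194.6792545756764 dict_keys(['pixels', 'vfov', 'cx', 'cy', 'extrinsics'])
[[ 0.595 -0.804 -0.008 -0.334]
 [ 0.608  0.444  0.659 -0.355]
 [-0.526 -0.397  0.752 -1.192]
 [ 0.     0.     0.     1.   ]]
side 52.945682669455174 312.8761553448607 194.35062459861376 dict_keys(['pixels', 'vfov', 'cx', 'cy', 'extrinsics'])
[[-0.918 -0.397 -0.015  0.472]
 [ 0.166 -0.418  0.893 -0.138]
 [-0.36   0.817  0.45  -1.123]
 [ 0.     0.     0.     1.   ]]
wrist 64.60558926811332 320.32629694870786 200.22628488664517 dict_keys(['pixels', 'vfov', 'cx', 'cy', 'extrinsics'])
[[-0.313  0.95   0.001  0.673]
 [-0.909 -0.299 -0.289  0.036]
 [-0.274 -0.092  0.957 -0.391]
 [ 0.     0.     0.     1.   ]]
{'t': 0.15, 'q': array([-9.64873464e-01,  3.59224891e-01,  1.13263103e-02, -2.42252283e-04,
       -1.22411199e+00, -2.88144111e-01]), 'qd': array([ 0.00059316, -0.00177444,  0.00239687,  0.00104666, -0.00158537,
       -0.00022915]), 'joint_efforts': array([-1.64671295e-03, -5.83275855e+01,  2.93291259e+01,  7.00129464e+00,
        8.76195176e-03, -9.97769871e-05]), 'eef_pos': array([ 0.21080631, -0.64087512,  0.22586332]), 'ee_rot': array([0.10274237, 1.56956091, 1.991235  ]), 'force': array([0.31523152, 0.00418128, 0.36604014]), 'moment': array([ 0.05980346, -0.02471851, -0.01388329]), 'width': 0.08754783671088179} 0.0188
```

View pics/scene0.png

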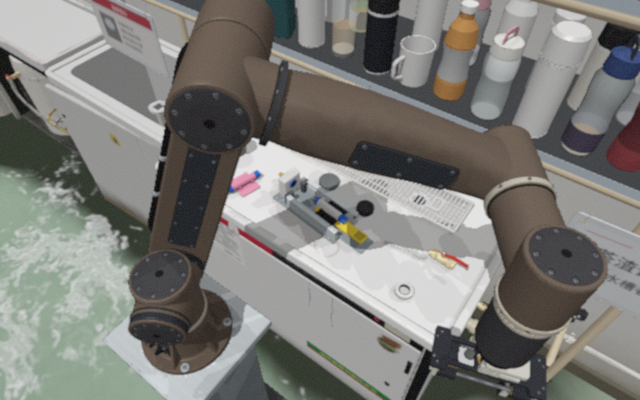

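View pics/side0.png

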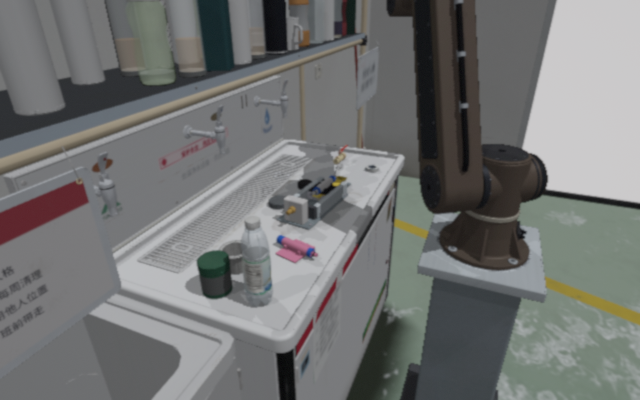

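View pics/wrist0.png

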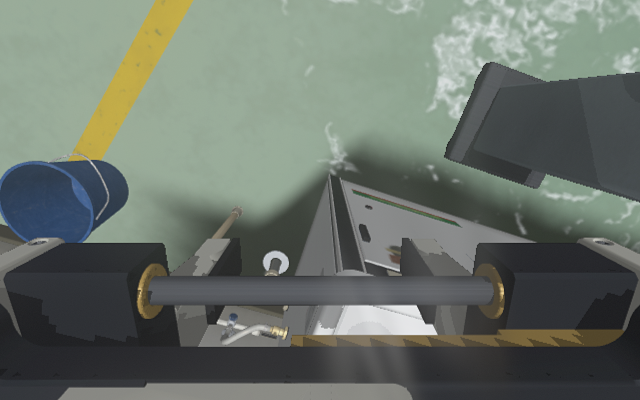

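The scene view shows two candidates. One lies in the dock at about (335,212) with white and blue parts; the other is pink, outside the dock at about (243,183). The one in the dock fits the description. I'll confirm it with enlarged crops.

```bash
python3 - <<'E'
import cv2
a=cv2.imread('pics/scene0.png')[150:270,215:415]
cv2.imwrite('pics/c1.png',cv2.resize(a,None,fx=4,fy=4,interpolation=cv2.INTER_CUBIC))
a=cv2.imread('pics/side0.png')[140:260,240:400]
cv2.imwrite('pics/c2.png',cv2.resize(a,None,fx=4,fy=4,interpolation=cv2.INTER_CUBIC))
E
```

```text
(no output)
```

View pics/c1.png

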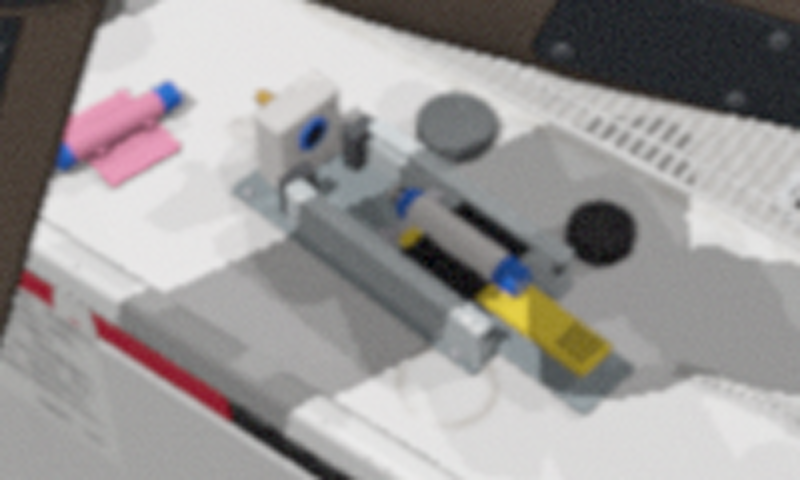

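View pics/c2.png

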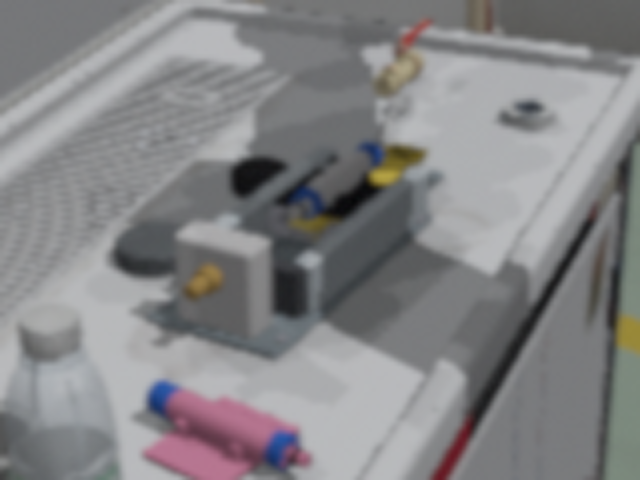

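The crop confirms it. The white/grey tube with blue ends sits on a black plate inside the dock walls. The pink one lies loose on the worktop and isn't used. Next I measure.

```bash
python3 - <<'E'
from h import *
for n in ['scene','side']:
    f=dict(np.load(f'pics/{n}0.png.npz')); im=f['pixels']; hsv=cv2.cvtColor(im,cv2.COLOR_RGB2HSV)
    x0,x1,y0,y1=(265,380,165,250) if n=='scene' else (300,350,170,205)
    roi=np.zeros(im.shape[:2],np.uint8); roi[y0:y1,x0:x1]=1
    for nm,lo,hi in [('yel',(22,120,90),(34,255,255)),('blue',(100,130,60),(125,255,255))]:
        m=cv2.inRange(hsv,lo,hi)*roi
        k,l,s,c=cv2.connectedComponentsWithStats(m)
        for i in range(1,k):
            if s[i,4]>5:
                mm=(l==i).astype(np.uint8); cs,_=cv2.findContours(mm,0,2)
                r=cv2.minAreaRect(cs[0]); b=cv2.boxPoints(r)
                print(n,nm,s[i],np.round(c[i],1)); 
                if s[i,4]>60:
                  for p in b: print('   ',np.round(p,1),np.round(onz(f,*p,0.034),4))
                print('    at .0545',np.round(onz(f,*c[i],.0545),4))
f=dict(np.load('pics/scene0.png.npz'))
# wall tops, from crop px
for u,v in [(450,325),(490,335),(290,190),(316,190),(575,262),(372,122)]:
    p=onz(f,215+u/4,150+v/4,.05); print((u,v),np.round(p,4))
E
```

```text
scene yel [315 207   5   5  14] [316.9 209. ]
    at .0545 [ 0.4948 -0.0565  0.0545]
scene yel [334 221  33  23 310] [351.6 231.5]
    [333.6 224.5] [ 0.4894 -0.1232  0.034 ]
    [340.1 215.7] [ 0.5289 -0.1198  0.034 ]
    [367.5 235.9] [ 0.5138 -0.2283  0.034 ]
    [361.  244.7] [ 0.476  -0.2299  0.034 ]
    at .0545 [ 0.4862 -0.1889  0.0545]
scene blue [290 180   6   7  20] [292.2 182.7]
    at .0545 [0.5361 0.0719 0.0545]
scene blue [314 197   6   7  16] [316.1 199.8]
    at .0545 [ 0.5231 -0.0328  0.0545]
scene blue [338 214   9   9  48] [342.2 218. ]
    at .0545 [ 0.5115 -0.1384  0.0545]
side yel [332 178  13   9  44] [337.1 182. ]
    at .0545 [ 0.4775 -0.1251  0.0545]
side yel [316 195   5   2   8] [318.4 195.6]
    at .0545 [ 0.4976 -0.0069  0.0545]
side blue [332 176   3   4   8] [333.1 177.6]
    at .0545 [ 0.5032 -0.1543  0.0545]
side blue [313 187   7   6  16] [316.3 188.7]
    at .0545 [ 0.5235 -0.0511  0.0545]
(450, 325) [ 0.4482 -0.1297  0.05  ]
(490, 335) [ 0.4581 -0.1585  0.05  ]
(290, 190) [0.4811 0.0475 0.05  ]
(316, 190) [0.4931 0.031  0.05  ]
(575, 262) [ 0.552  -0.1715  0.05  ]
(372, 122) [0.5768 0.0395 0.05  ]
```

```bash
cat >> h.py <<'E'
from scipy.spatial.transform import Rotation as Ro
def tool(s=None):
    s=s or get_state(); return np.array(s['eef_pos']),Ro.from_euler('xyz',s['ee_rot'])
def delta(p,jaw):   # target TCP pos, jaw dir (world xy)
    p0,R0=tool(); best=None
    for sg in (1,-1):
        z=np.array([sg*jaw[0],sg*jaw[1],0]); z/=np.linalg.norm(z); x=np.array([0,0,-1.]); y=np.cross(z,x)
        R=Ro.from_matrix(np.c_[x,y,z]); w=(R0.inv()*R).as_rotvec()
        if best is None or np.linalg.norm(w)<np.linalg.norm(best[1]): best=(R0.inv().apply(np.array(p)-p0),w)
    return np.round(best[0],4),np.round(best[1],4)
E
python3 - <<'E'
from h import *
d=np.array([.11,.994]);o=np.array([.5153,-.045])
p,R=tool();print(R.as_matrix().round(3))
f=dict(np.load('pics/wrist0.png.npz'));E=f['extrinsics'];c=-E[:3,:3].T@E[:3,3];print('cam in tool',R.inv().apply(c-p), 'look', R.inv().apply(-E[2,:3]))
print(delta([*(o-.17*d),.2],[d[1],-d[0]]))
E
```

```text
[[-0.001 -0.95  -0.312]
 [ 0.001 -0.312  0.95 ]
 [-1.     0.     0.001]]
cam in tool [-0.15781757  0.07807236  0.00097973] look [ 9.57281196e-01 -2.89158537e-01  2.29047857e-04]
(array([ 0.0262, -0.4048,  0.3162]), array([-1.1429e+00,  1.2000e-03,  6.0000e-04]))
```

```bash
python3 -m crank '[[0,-0.04,0.03,-0.11,0,0,1],[0,-0.08,0.06,-0.22,0,0,0.5],[0,-0.12,0.09,-0.34,0,0,0],[0,-0.16,0.125,-0.46,0,0,0],[0,-0.2,0.16,-0.58,0,0,0],[0.01,-0.245,0.19,-0.7,0,0,0],[0.015,-0.29,0.22,-0.82,0,0,0],[0.02,-0.33,0.25,-0.94,0,0,0],[0.025,-0.37,0.285,-1.05,0,0,0],[0.026,-0.405,0.316,-1.143,0,0,0]]' 20
python3 - <<'E'
from h import *
for n in ['wrist','scene']: save(n,n+'1.png')
E
```

```text
t: 1.4
eef_pos: [0.4973, -0.2127, 0.2001]
ee_rot: [-0.166, 1.57, 2.87]
force: [1.0, 1.1, -0.0]
width: 0.0037
```

View pics/wrist1.png

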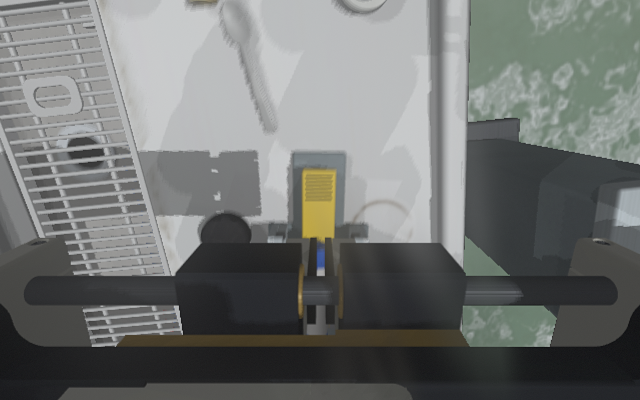

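The wrist view is looking down on the dock. The bar's rear end is at about (303–336,169), and the blue rear cap shows between the fingers at about (321,258). Grey side lugs stick out at about (275,232) and (360,232). I'll measure the bar here.

```bash
python3 - <<'E'
from h import *
f=dict(np.load('pics/wrist1.png.npz')); im=f['pixels']; hsv=cv2.cvtColor(im,cv2.COLOR_RGB2HSV)
m=cv2.inRange(hsv,(20,110,60),(34,255,255)); m[245:]=0; m[:160]=0
k,l,s,c=cv2.connectedComponentsWithStats(m); i=1+s[1:,4].argmax(); print(s[i],c[i])
mm=(l==i)
for v in (172,185,205,225,234):
    u=np.where(mm[v])[0]; a=onz(f,u.min()-.0,v+.5,.034);b=onz(f,u.max()+1,v+.5,.034); print(v,u.min(),u.max(),((a+b)/2).round(4),np.linalg.norm(a-b).round(4))
print('rear',onz(f,320,s[i][1],.034))
f=dict(np.load('pics/scene1.png.npz'));a=f['pixels'][150:270,215:415,::-1]
cv2.imwrite('pics/c3.png',cv2.resize(a,None,fx=4,fy=4,interpolation=cv2.INTER_CUBIC))
a=im[150:345,220:430,::-1]
cv2.imwrite('pics/c4.png',cv2.resize(a,None,fx=3,fy=3,interpolation=cv2.INTER_CUBIC))
E
```

```text
[ 302  170   34   72 2262] [318.01768347 203.69584439]
172 302 334 [ 0.498  -0.2225  0.034 ] 0.0344
185 302 334 [ 0.4995 -0.2086  0.034 ] 0.0348
205 302 334 [ 0.5018 -0.1866  0.034 ] 0.0355
225 302 333 [ 0.5048 -0.1638  0.034 ] 0.0351
234 302 333 [ 0.506  -0.1532  0.034 ] 0.0354
rear [ 0.49612576 -0.22498357  0.034     ]
```

View pics/c3.png

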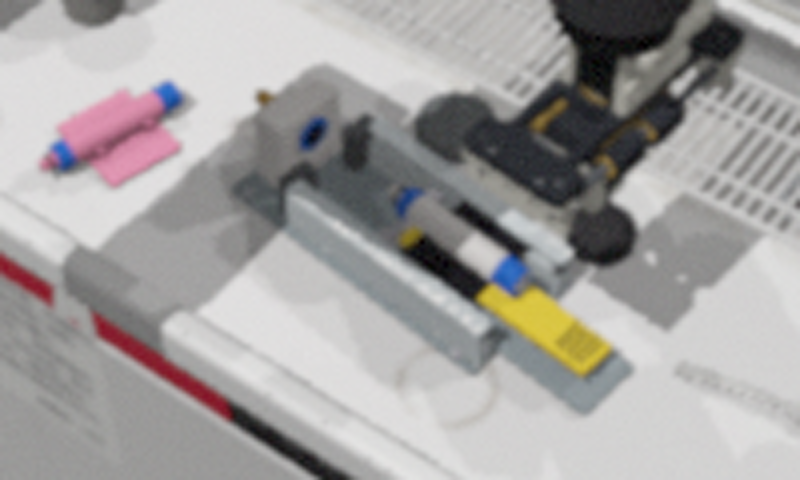

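View pics/c4.png

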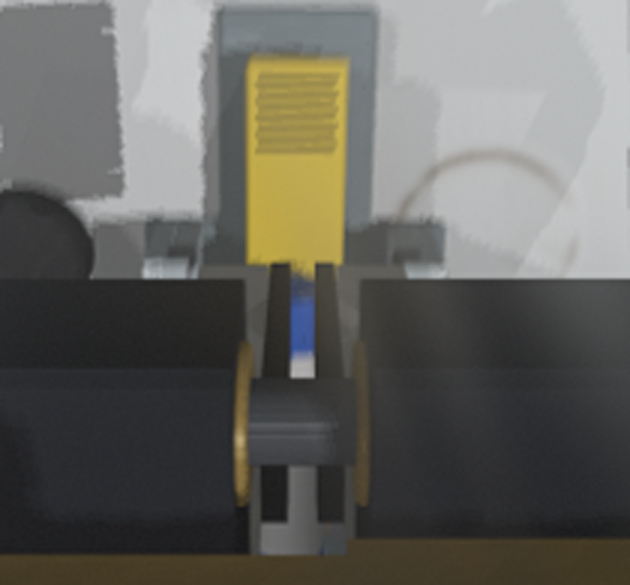

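```bash
python3 - <<'E'
from h import *
d=np.array([.1135,.9935]);o=np.array([.517,-.0432])
print(delta([*(o-.148*d),.045],[d[1],-d[0]]))
f=dict(np.load('pics/wrist1.png.npz'))
for v in (239,242,245): print(v,onz(f,320,v,.06).round(4), ((onz(f,320,v,.06)[:2]-o)@d).round(4))
s=get_state();print(s['force'],s['width'])
E
```

```text
(array([ 0.1552, -0.0212,  0.0006]), array([ 0.0098, -0.    ,  0.0003]))
239 [ 0.5031 -0.159   0.06  ] -0.1166
242 [ 0.5035 -0.1557  0.06  ] -0.1133
245 [ 0.5038 -0.1523  0.06  ] -0.1099
[ 0.58734852  0.0816625  -0.07995826] 0.0006735184514091944
```

```bash
python3 -m crank '[[0.04,-0.021,0,0.01,0,0,0],[0.09,-0.021,0,0.01,0,0,0],[0.13,-0.021,0,0.01,0,0,0],[0.155,-0.021,0,0.01,0,0,0],[0.155,-0.021,0,0.01,0,0,0]]'
python3 - <<'E'
from h import *
for n in ['wrist','scene','side']:
    f=save(n,n+'2.png')
    if n!='wrist':
        a=f['pixels'][150:270,215:415,::-1] if n=='scene' else f['pixels'][120:240,240:440,::-1]
        cv2.imwrite(f'pics/{n}2c.png',cv2.resize(a,None,fx=4,fy=4,interpolation=cv2.INTER_CUBIC))
print(get_state()['eef_pos'],get_state()['force'])
E
```

```text
t: 2.12
eef_pos: [0.4974, -0.1938, 0.0437]
ee_rot: [0.071, 1.566, 3.092]
force: [-0.1, -0.0, -0.2]
width: 0.0003
[ 0.49993647 -0.19389654  0.04669434] [0.21747932 0.180746   0.72075946]
```

View pics/wrist2.png

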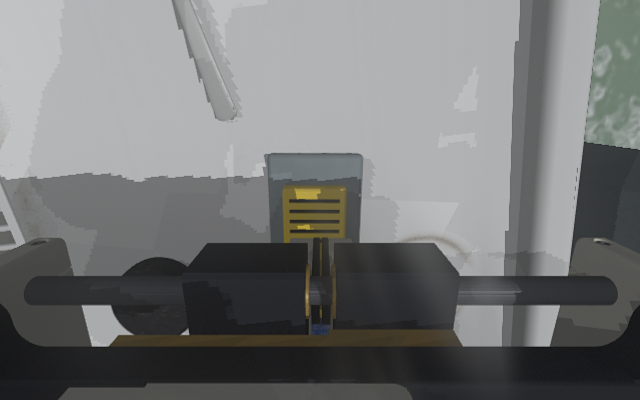

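View pics/scene2c.png

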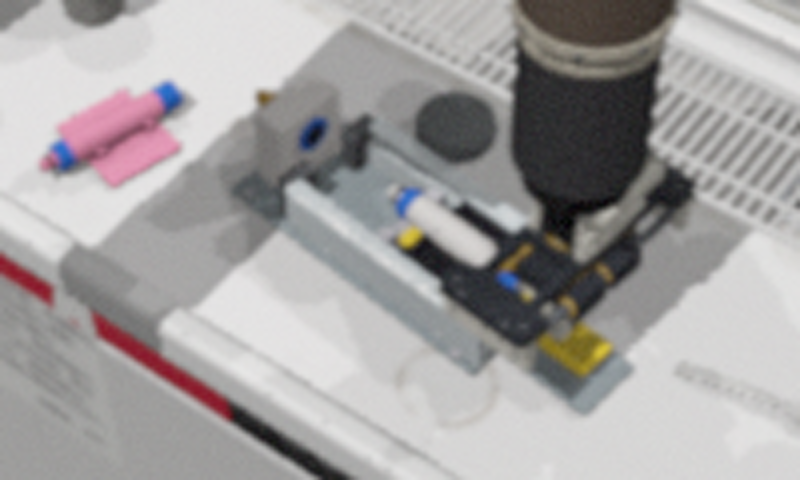

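View pics/side2c.png

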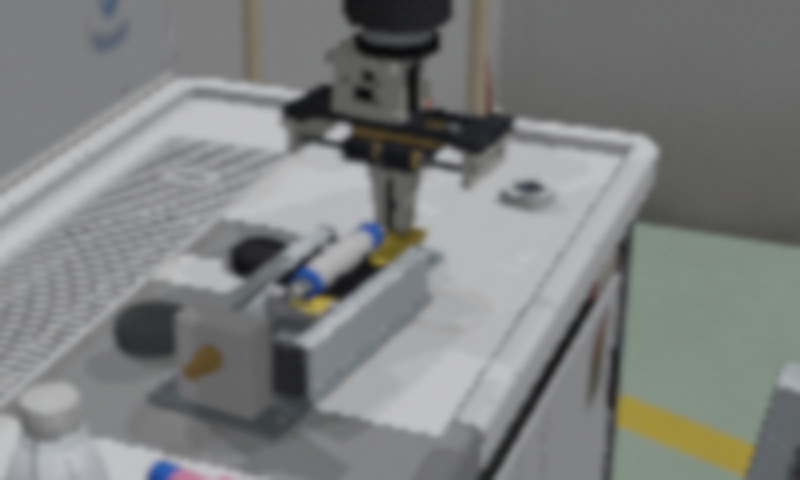

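The closed fingers sit centred over the bar, behind the blue rear cap, with a gap in both views. Now I press down.

```bash
python3 -m crank '[[0.008,0,0,0,0,0,0],[0.016,0,0,0,0,0,0],[0.021,0,0,0,0,0,0],[0.025,0,0,0,0,0,0],[0.025,0,0,0,0,0,0],[0.025,0,0,0,0,0,0]]'
python3 - <<'E'
from h import *
for i in range(3):
    s=get_state();print(s['t'],s['eef_pos'],s['force'],s['ee_rot']); grab_frame('side')
E
```

```text
t: 3.02
eef_pos: [0.5001, -0.1937, 0.0219]
ee_rot: [2.97, 1.569, -0.291]
force: [-2.4, 1.8, 16.8]
width: 0.0007
3.025 [ 0.5000773  -0.19368262  0.02194427] [-2.4130878   1.78642197 16.76545156] [ 2.97015155  1.56896257 -0.29061598]
3.075 [ 0.50009683 -0.19365506  0.02196294] [-3.25989903  2.13299217 15.79399337] [ 2.98933682  1.56889654 -0.27138639]
3.125 [ 0.50009072 -0.19367515  0.02194011] [-3.71942758  1.86835829 16.97412488] [ 2.97370651  1.56893401 -0.28703707]
```

```bash
python3 -m crank '[[0,-0.005,0,0,0,0,0],[0,-0.013,0,0,0,0,0],[0,-0.02,0,0,0,0,0],[0,-0.026,0,0,0,0,0],[0,-0.032,0,0,0,0,0],[0,-0.038,0,0,0,0,0],[0,-0.044,0,0,0,0,0],[0,-0.05,0,0,0,0,0]]'
python3 - <<'E'
from h import *
d=np.array([.1135,.9935]);o=np.array([.517,-.0432])
s=get_state();q=s['eef_pos'][:2]-o;print(s['t'],s['eef_pos'],s['force'],q@d,q@[d[1],-d[0]])
for n in ['scene','side']:
    f=save(n,n+'3.png')
    a=f['pixels'][150:270,215:415,::-1] if n=='scene' else f['pixels'][120:240,240:440,::-1]
    cv2.imwrite(f'pics/{n}3c.png',cv2.resize(a,None,fx=4,fy=4,interpolation=cv2.INTER_CUBIC))
E
```

```text
t: 4.18
eef_pos: [0.5061, -0.1459, 0.0221]
ee_rot: [2.208, 1.568, -1.052]
force: [-0.6, -14.7, 14.3]
width: 0.0003
4.175 [ 0.50611703 -0.14591572  0.02208719] [ -0.5756736  -14.6901206   14.30134074] -0.1032832825605398 0.0008459993597322187
```

View pics/scene3c.png

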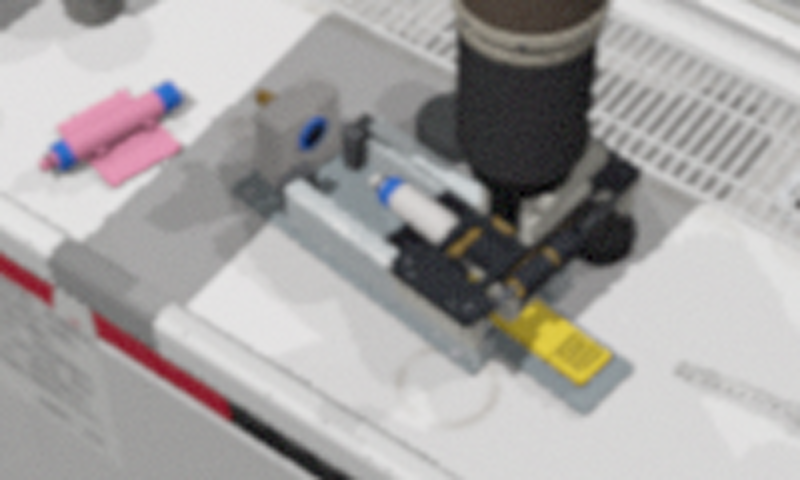

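View pics/side3c.png

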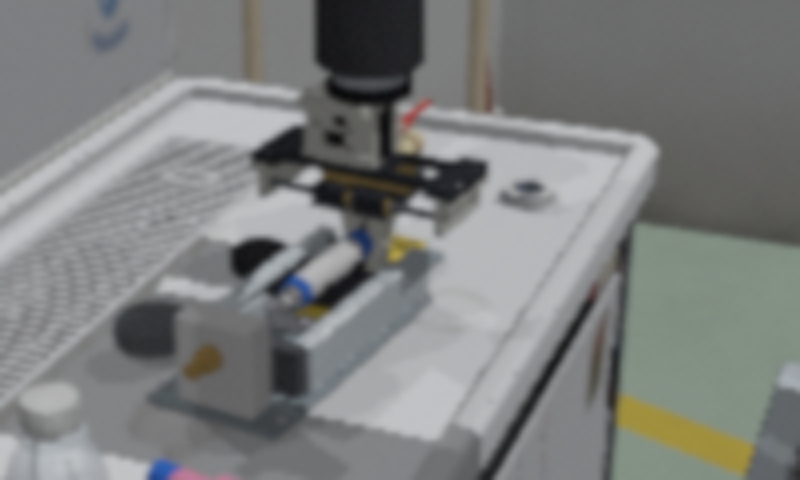

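The fingers are on the disc and the cartridge is moving; the bar is still at its bottom stop (TCP z 0.022). I keep pushing.

```bash
python3 -m crank '[[0.001,-0.006,0,0,0,0,0],[0.001,-0.013,0,0,0,0,0],[0.001,-0.02,0,0,0,0,0],[0.001,-0.027,0,0,0,0,0],[0.001,-0.034,0,0,0,0,0],[0.001,-0.041,0,0,0,0,0],[0.001,-0.048,0,0,0,0,0],[0.001,-0.055,0,0,0,0,0],[0.001,-0.062,0,0,0,0,0],[0.001,-0.068,0,0,0,0,0]]'
python3 - <<'E'
from h import *
d=np.array([.1135,.9935]);o=np.array([.517,-.0432])
s=get_state();q=s['eef_pos'][:2]-o;print(s['t'],s['eef_pos'],s['force'],q@d,q@[d[1],-d[0]])
E
```

```text
t: 5.52
eef_pos: [0.5144, -0.0795, 0.022]
ee_rot: [2.044, 1.567, -1.216]
force: [-1.1, -23.2, 24.8]
width: 0.0003
5.525 [ 0.51436018 -0.0794913   0.0219942 ] [ -1.06308739 -23.17476261  24.77336087] -0.036355025118927485 0.0014964012614322754
```

```bash
python3 -m crank '[[0,-0.003,0,0,0,0,0],[0,-0.006,0,0,0,0,0],[0,-0.009,0,0,0,0,0],[0,-0.012,0,0,0,0,0],[0,-0.015,0,0,0,0,0]]'
python3 - <<'E'
from h import *
d=np.array([.1135,.9935]);o=np.array([.517,-.0432])
s=get_state();q=s['eef_pos'][:2]-o;print(s['t'],s['eef_pos'],s['force'],q@d,q@[d[1],-d[0]])
E
python3 -m crank '[[0,-0.002,0,0,0,0,0],[0,-0.004,0,0,0,0,0]]'; python3 -m crank '[[0,-0.002,0,0,0,0,0],[0,-0.003,0,0,0,0,0]]'
python3 - <<'E'
from h import *
d=np.array([.1135,.9935]);o=np.array([.517,-.0432])
s=get_state();q=s['eef_pos'][:2]-o;print(s['t'],s['eef_pos'],s['force'],q@d,q@[d[1],-d[0]])
for n in ['scene','side']:
    f=save(n,n+'4.png')
    a=f['pixels'][150:270,215:415,::-1] if n=='scene' else f['pixels'][120:240,240:440,::-1]
    cv2.imwrite(f'pics/{n}4c.png',cv2.resize(a,None,fx=4,fy=4,interpolation=cv2.INTER_CUBIC))
E
```

```text
t: 6.15
eef_pos: [0.516, -0.0649, 0.022]
ee_rot: [1.955, 1.567, -1.305]
force: [-0.8, -23.7, 25.8]
width: 0.0006
6.15 [ 0.51595259 -0.06489719  0.02202733] [ -0.81158832 -23.70116828  25.78316245] -0.021675040275975197 0.0014220310184208185
t: 6.4
eef_pos: [0.5154, -0.0632, 0.022]
ee_rot: [1.538, 1.564, -1.722]
force: [0.2, -50.4, 27.0]
width: 0.0005
t: 6.65
eef_pos: [0.5152, -0.063, 0.022]
ee_rot: [1.423, 1.561, -1.838]
force: [3.5, -65.9, 25.1]
width: 0.0007
6.65 [ 0.51519673 -0.06304168  0.02204979] [  3.48059013 -65.92347047  25.1083893 ] -0.01991737672450184 0.00046047674575496345
```

View pics/scene4c.png

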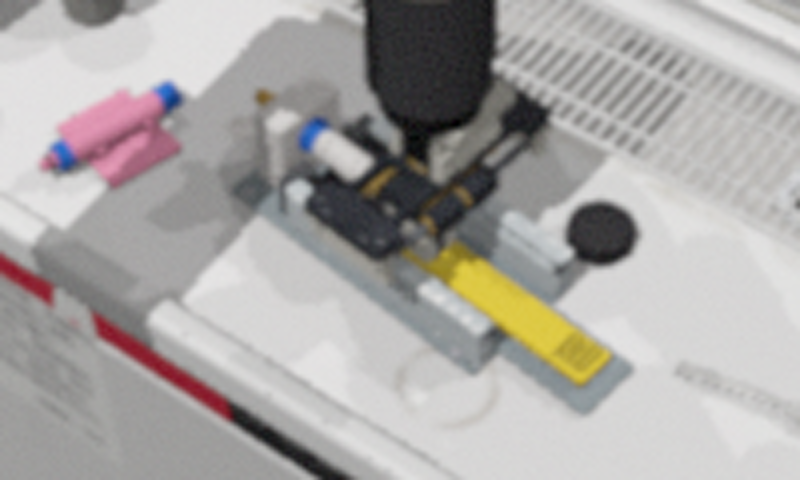

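View pics/side4c.png

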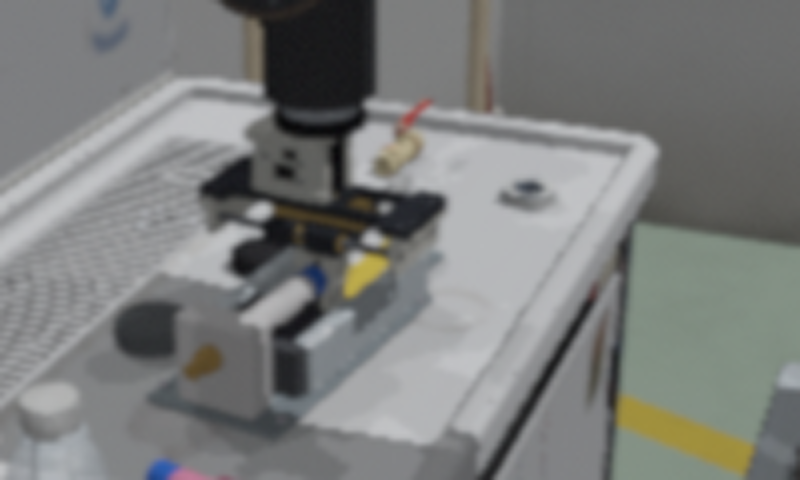

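Hard stop: the forward force jumped to 66 N and the tool stalled at dock y ≈ -20 mm, within about 2.5 mm of the -17.5 mm computed for home. I back off the disc while still pressing, then lift.

```bash
python3 -m crank '[[0,0.006,0,0,0,0,0],[0,0.012,0,0,0,0,0],[0,0.018,0,0,0,0,0],[0,0.018,0,0,0,0,0]]'
python3 -m crank '[[-0.006,0,0,0,0,0,0],[-0.012,0,0,0,0,0,0],[-0.018,0,0,0,0,0,0],[-0.03,0,0,0,0,0,0],[-0.06,0,0,0,0,0,0],[-0.1,0.03,0,0,0,0,0],[-0.14,0.08,0,0,0,0,0],[-0.16,0.13,0,0,0,0,0],[-0.16,0.13,0,0,0,0,0]]'
python3 - <<'E'
from h import *
for n in ['scene','side','wrist']:
    f=save(n,n+'5.png')
    a={'scene':f['pixels'][150:270,215:415,::-1],'side':f['pixels'][120:240,240:440,::-1],'wrist':f['pixels'][:,:,::-1]}[n]
    if n!='wrist':a=cv2.resize(a,None,fx=4,fy=4,interpolation=cv2.INTER_CUBIC)
    cv2.imwrite(f'pics/{n}5c.png',a)
print(get_state()['force'])
E
```

```text
t: 7.25
eef_pos: [0.517, -0.0706, 0.0221]
ee_rot: [-2.702, 1.564, 0.321]
force: [-3.1, 13.4, 23.7]
width: 0.0005
t: 8.38
eef_pos: [0.4978, -0.2044, 0.1815]
ee_rot: [3.029, 1.569, -0.237]
force: [0.4, -0.0, -0.5]
width: 0.0004
[ 0.80976809 -0.29553455 -0.7286285 ]
```

View pics/scene5c.png

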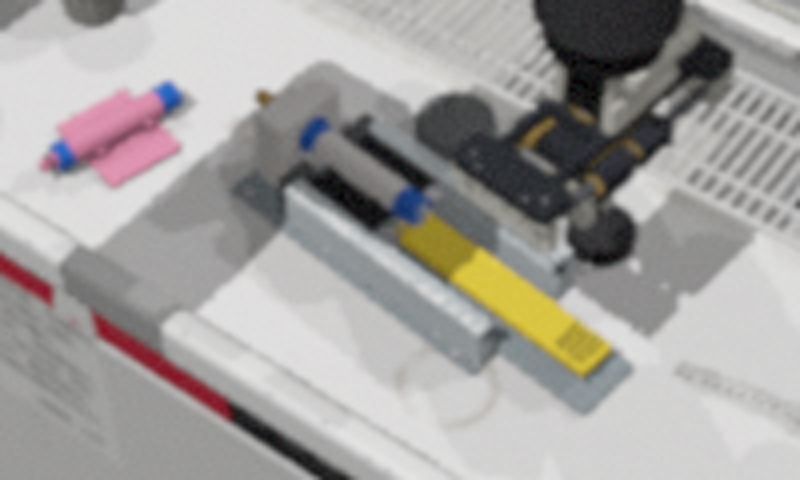

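View pics/side5c.png

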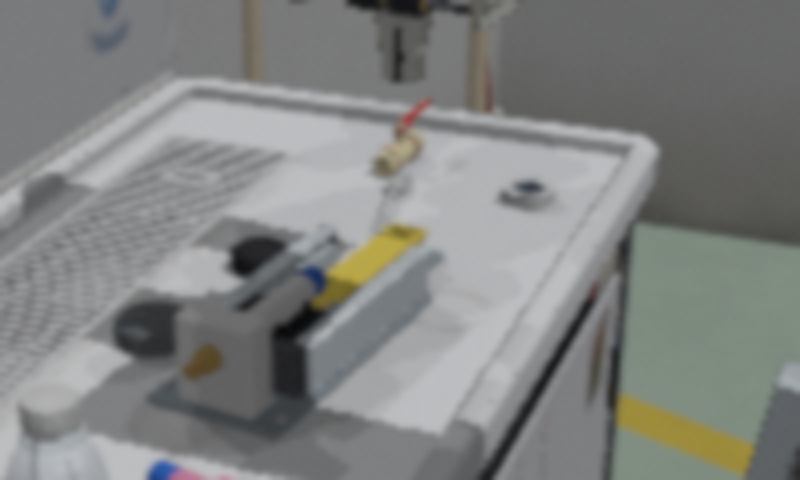

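View pics/wrist5c.png

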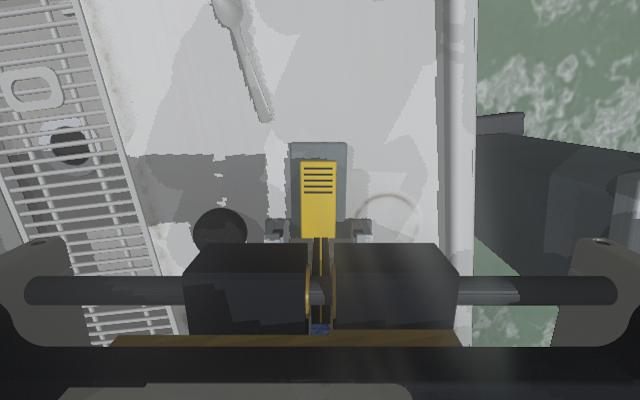

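The pictures look seated: the front cap is in the connector and the bar appears up. I check both with numbers from before and after.

```bash
python3 - <<'E'
from h import *
for t in (0,1,3,4,5):
    f=dict(np.load(f'pics/scene{t}.png.npz')); hsv=cv2.cvtColor(f['pixels'],cv2.COLOR_RGB2HSV)
    out=[]
    for nm,lo,hi in [('yel',(22,120,60),(34,255,255)),('blue',(100,130,50),(125,255,255))]:
        m=cv2.inRange(hsv,lo,hi); m[:165]=0;m[250:]=0;m[:,:280]=0;m[:,385:]=0
        k,l,s,c=cv2.connectedComponentsWithStats(m)
        for i in range(1,k):
            if s[i,4]>8: out.append((nm,s[i].tolist(),c[i].round(1).tolist(),onz(f,*c[i],.058).round(4)[:2].tolist() if nm=='blue' else ''))
    print(t,*out,sep='\n  ')
    # rear bar end: sub-pixel yellow row extent at columns 355-366
    y=cv2.inRange(hsv,(22,120,60),(34,255,255)); ys=[np.where(y[200:260,u])[0]+200 for u in (352,356,360,363)]
    print('  bar rows',[(a.min(),a.max()) if len(a) else None for a in ys])
f=dict(np.load('pics/scene5.png.npz'))
d=np.array([.1135,.9935]);o=np.array([.517,-.0432])
for z in (.034,.022): print(z,proj(f,[*(o-.185*d),z]))
E
```

```text
0
  ('yel', [315, 207, 5, 5, 16], [317.0, 209.1], '')
  ('yel', [334, 221, 33, 23, 313], [351.4, 231.4], '')
  ('blue', [290, 180, 6, 7, 22], [292.2, 182.9], [0.5331, 0.0694])
  ('blue', [314, 197, 6, 7, 16], [316.1, 199.8], [0.5208, -0.0346])
  ('blue', [338, 213, 9, 10, 49], [342.2, 217.9], [0.5095, -0.1396])
  bar rows [(np.int64(225), np.int64(238)), (np.int64(228), np.int64(241)), (np.int64(231), np.int64(243)), (np.int64(234), np.int64(241))]
1
  ('yel', [315, 207, 5, 5, 16], [317.0, 209.1], '')
  ('yel', [333, 221, 34, 23, 316], [351.3, 231.3], '')
  ('blue', [291, 180, 5, 7, 16], [292.6, 182.5], [0.5349, 0.0695])
  ('blue', [314, 197, 5, 7, 15], [316.1, 199.6], [0.5215, -0.0341])
  ('blue', [338, 213, 8, 10, 43], [341.9, 217.5], [0.5102, -0.1382])
  bar rows [(np.int64(225), np.int64(237)), (np.int64(228), np.int64(240)), (np.int64(232), np.int64(243)), (np.int64(234), np.int64(241))]
3
  ('yel', [338, 225, 29, 21, 268], [353.5, 235.1], '')
  ('blue', [290, 180, 6, 7, 21], [292.1, 182.9], [0.5327, 0.0696])
  ('blue', [310, 195, 5, 5, 13], [311.5, 196.8], [0.5224, -0.0157])
  
[... 173 characters left out ...]
, [344.1, 227.8], '')
  ('blue', [290, 180, 6, 7, 23], [292.2, 182.9], [0.533, 0.0694])
  bar rows [(np.int64(228), np.int64(240)), (np.int64(231), np.int64(243)), (np.int64(233), np.int64(245)), (np.int64(236), np.int64(243))]
5
  ('yel', [315, 204, 52, 40, 611], [340.7, 223.0], '')
  ('blue', [290, 180, 7, 7, 23], [292.8, 182.7], [0.5348, 0.0685])
  ('blue', [313, 196, 8, 9, 42], [316.8, 200.4], [0.5201, -0.0376])
  bar rows [(np.int64(225), np.int64(237)), (np.int64(228), np.int64(240)), (np.int64(232), np.int64(243)), (np.int64(234), np.int64(241))]
0.034 (np.float64(363.9155069780835), np.float64(239.69340133009266))
0.022 (np.float64(363.62169455027436), np.float64(242.06779753320666))
```

```bash
python3 -c "
from station import *
print(job_done(), get_state()['t'])"
```

```text
the job is handed in; nothing more can be done
the job is handed in; nothing more can be done
```

The filter cartridge is home in the dock and the catch has sprung up behind it. I handed the job in shortly after t = 8.4 s; no verdict comes back.

**What I did:** I pressed the yellow bar to its bottom stop with the closed fingertips (TCP z 22 mm, about 17–27 N). I then slid the fingers along the bar and pushed the cartridge until it hit the stops. There the force rose to 66 N and the tool stalled. I backed off the disc while still pressing, then lifted straight up and clear.

**Last checks:**
- **Bar:** its pixel rows in the scene view are identical to those before pressing, so it is fully up.
- **Cartridge:** the rear cap moved about 102 mm, against about 104 mm expected. The front cap sits at the connector.
- **Clear of the robot:** the force is near zero and the tool is at 0.18 m.
- **Bystanders:** both bottle caps look unmoved in the crops. I didn't measure the others one by one, but the arm's path stayed clear of them.

**Disagreement:** the stall position was about 2.5 mm short of the value I computed for home. That is close to the camera calibration error of about 2 mm, and the sprung-up bar shows the plate is past the teeth.

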